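# Drive the worn bush out of a trolley wheel

## Task

Take the ejector rod from its rack block, feel its tip into the bore of the trolley wheel held in the pressing stand, and press slowly until the rod's collar bears firmly on the hub (about 20 N, well under 35 N), so that the old bush is driven right out below. Then draw the rod out and put it back fully home in its rack block, and leave the other things alone.

Things in the scene. Friction and masses are not known exactly. Their poses are not given: they have to be found in the camera images.
- stand: Steel pressing stand fixed to the table; origin centre of its underside, z up. Base and top plate 170 x 160 mm, top plate's upper face at 90 mm on four posts. A white trolley wheel with grey tyre (124 mm across, tyre top at 126 mm) lies flat in it, clamped by two dogs on the stand's x axis (98 mm apart, tops at 133 mm). Wheel and bush count as part of it.
- stand_axis (a point): Point on the stand's vertical axis level with the top face of the wheel's hub (130 mm above the table). THE WHEEL IS NOT CENTRED: its bore axis lies up to 4 mm off this point along the stand's x and up to 4 mm along its y, either way, unmeasured. The clamped wheel does not give way; find the bore by feel or sight.
- hub_low (a point): Point on the stand's axis level with the hub's underside, 44 mm below stand_axis. Hub: 44 mm across, vertical through bore 20 mm in diameter; at the top a steep countersink, 28 mm across at the top face, narrowing to 20 mm at 7 mm depth. A rod tip that comes down off-centre lands on the countersink, which pushes it sideways towards the bore's centre.
- bush (a joint): How far (m) the brass bush (19 mm across, 24 mm long) is driven down the bore: 0 = its top 20 mm below the hub's top face, its foot level with the hub's underside; starts at 0 to 0.006. At 0.024 it has left the hub, jaws below then hold it; stop at 0.036. Tight fit: resists with 10 N plus 2.5 N per 10 mm/s of pushing speed all the way and stays where left.
- rod_grip (a point): Centre of the handle of the loose ejector rod (0.3 kg), which stands upright in the rack; z up along the rod. Black handle 34 mm (rod's x) by 26 mm (rod's y), 46 mm high. Under it a steel collar 38 mm across, 6 mm thick, its underside 29 mm below this point: that is this point's height over the hub's top face when the collar is down on the hub.
- rod_tip (a point): Centre of the rod's flat lower end, 79 mm below rod_grip. The steel shank under the collar is 50 mm long and 17.6 mm in diameter; its end is tapered over 5 mm to 14 mm. With the collar down on the hub the tip is 6 mm below the hub's underside. Pressing with 10 N only just moves the bush, so the collar bears firmly only at about 20 N.
- rack: White block 75 x 75 mm, 60 mm high, fixed to the table, with a vertical through hole of 25 mm diameter in its centre; origin at the centre of its underside, z up. The rod stands in the hole with its collar resting on the block: rod_grip is then 89 mm above this origin and the tip 10 mm above it.
- spare_mid (a point): Bystander: spare trolley wheel lying flat on the table, 124 mm across, 44 mm high; its centre.
- bowl_mid (a point): Bystander: steel bowl, 124 mm across, 50 mm high; its centre.
- jar_mid (a point): Bystander: white jar with a steel lid, 68 mm across, 100 mm high; its centre.
Not all that is in view belongs to the job. Of the things like the part that bears rod_grip, leave any that is yellow; of the rest the smaller one is meant.

How it is judged:
On the way, in this order (a step that is already met when the one before it is completed fails the run):
1. the rod's tip is in the wheel's bore, at least 10 mm below the hub's top face (z of rod_tip in the frame of stand_axis below -0.01 m and horizontal distance between rod_tip and stand_axis below 0.009 m), for 0.05 s.
2. the rod's collar bears on the hub (down within 1 mm, rod pressing with over 16 N in all) and the bush is right out below the hub (z of rod_tip in the frame of stand_axis below -0.049 m and horizontal distance between rod_tip and stand_axis below 0.009 m and value of joint bush above 0.026 m and contact force between rod and stand above 16 N), for 0.05 s.
At the end, for the whole second after the job is handed in: The bush is driven at least 26 mm from its seat (clear of the hub); the rod stands upright (within 0.12 rad) and still in the rack block's hole, within 8 mm of its centre, with its collar down on the block within 3 mm (value of joint bush above 0.026 m and horizontal distance between rod_grip and rack below 0.008 m and z of rod_grip in the frame of rack between 0.085 and 0.092 m and angle between rod_grip's own z axis and vertical below 0.12 rad and linear speed of rod below 0.02 m/s); the robot touches nothing.
It fails at once if the rod pressed on the wheel, the bush or the stand with more than 35 N (contact force between rod and stand above 35 N).
It fails at once if the arm or fingers pressed on the stand or wheel with more than 10 N (contact force between any of the fingers, the arm and stand above 10 N).
It fails at once if a bystander was moved by more than 30 mm (distance of any of spare_mid, bowl_mid, jar_mid from where it was at the start of the episode above 0.03 m).
It also fails if it takes over 67 s, if anything falls off the work surface, if the arm or the gripper's body presses on something with over 40 N, if the wrist force passes 120 N, or if a joint passes its speed limit or range.

## Robot

A 6-joint arm with a two-finger parallel gripper is mounted at the origin on the work surface. World frame = base frame: x ahead of the robot, y to its left, z up, the work surface at z = 0. Lengths are in m, angles in rad, forces in N, time in s.
With the tool pointing down it reaches from about 0.35 to 0.925 m from the base axis. Payload 6.4 kg.
Tool frame: the origin (TCP) lies between the finger pads; the fingertips stand 11 mm ahead of it and the grasp point (between the pads) lies 8 mm behind it; z points along the fingers, y is the direction in which the jaws open and shut (so a half turn about z gives the same grasp; the last joint's range is limited). The gripper opens to 85 mm and grips with 20 to 120 N. Pads are 22 mm wide; open, the fingers measure 114 mm over their backs; the gripper's body (76 mm by 85 mm) begins 54 mm behind the grasp point. The pads swing forward as they close: fully open they stand 13 mm farther back than shut.
Start: joints at [-1.372, 0.245, 1.558, -0, 1.339, -0.174], TCP at [0.237, -0.605, 0.242] pointing down, gripper open.
Joint ranges: [-3.13, 3.13], [-1.02, 2.26], [0.13, 2.54], [-0.95, 4.09], [0.21, 2.88], [-2.74, 2.74]. Speed limits (rad/s): [2.57, 2.57, 3.14, 3.14, 3.14, 3.14].

## Interface

Orientations are given as a rotation vector (axis times angle).
In Python, from cell import ctrl, vision, ticket gives the robot as it stands.
- The arm moves only by the shell command python3 -m inch 'ROWS' [FORCE]. ROWS is JSON, a list that holds one entry, the list of rows, each a list of 7 numbers: the turn, a rotation vector about the tool's x, y, z in rad, then the shift along the tool's x, y, z in m, then the opening, from 0 (shut) to 1 (fully open). A call has 1 to 20 rows; each row shifts and turns the commanded pose from where the row before left it, along the tool's axes as they then stand; what a row does not reach is not made up. A row lasts 1/10 s, in which the tool goes at most 50 mm and 8.59 degrees, less where a joint would pass 70% of its speed; a pose out of reach is approached as far as the arm can. A call with a gripper value outside its range is refused whole. The fingers move at their own pace and stop on an object; FORCE is the grip in N (left out, the last holds). Time passes only in rows, so rows that do not move let the fingers close. It gives the time, the measured TCP pose, the force and the opening at its end, in the units of the state.
- ctrl.get_obs(): the state, without advancing time (a new reading comes with each control period).
- vision.read_camera(name): name is "scene" or "top"; returns a dict with "pixels" (420x560x3 uint8, red, green, blue), "depth" (420x560 float32, m along the optical axis (not along the pixel's ray), 0 where there is no reading), "fx", "fy", "cx", "cy" (pixels), "origin" and "rotation" of the camera in the world. Camera axes: x right, y down, z forward; pixel columns grow to the right and rows downward; lengths in m; the calibration is good to about 2 mm. A picture is of the moment at which its call begins.
- ticket.close_job(): hands the job in, once; it reports no verdict.
The state is a dict: "time_s": time; "joints": joint angles; "joint_velocities": joint speeds; "joint_efforts": joint torques, N m; "tcp_pos": TCP position; "orientation": TCP orientation; "ft_force": force on the tool from outside, world axes, zero at the start; "ft_torque": the same for the moment, N m; "width": finger opening in m.
Only numpy, scipy, OpenCV 4.12 (cv2) and the standard library are available. Lean on these libraries where they do the work, as an engineer would, in place of code of your own. Each camera call takes 0.05 s, during which the arm holds its last target.

## Working session

There is one attempt and no reset: what is moved stays moved. The work goes in short steps, Python scripts to look and compute and a shell command to move; the robot and the scene stay as the last step left them, time stands still between calls to the robot, and variables do not carry over. Pictures are saved under pics/ and viewed, and the job is handed in when it is done.

```bash
ls; mkdir -p pics
python3 - <<'E'
from cell import ctrl, vision
import cv2,numpy as np
for n in("scene","top"):
    c=vision.read_camera(n); cv2.imwrite(f"pics/{n}0.png",c["pixels"][:,:,::-1]); np.savez(f"{n}0.npz",**c)
    print(n,c["fx"],c["cx"],c["cy"],c["origin"],c["rotation"])
print(ctrl.get_obs())
E
```

```text
pics
scene 429.4054532488012 280.51181404234137 206.53497474274891 [ 0.96200346 -0.6838105   0.92411586] [-2.34221398 -0.50161743  0.21767727]
top 438.55530219753217 275.9829891338043 210.7581849257064 [ 0.36208826 -0.01397757  1.31942461] [-2.12423033  2.08210693 -0.23746059]
{'time_s': 0.1, 'joints': array([-1.37211341e+00,  2.45740919e-01,  1.55891576e+00,  4.16263652e-05,
        1.33871615e+00, -1.74122764e-01]), 'joint_velocities': array([ 0.00097976, -0.00170296, -0.00298254, -0.00069323,  0.00165391,
       -0.00070672]), 'joint_efforts': array([ 1.60598564e-03, -4.30669963e+01, -3.27128577e+01, -1.47703595e-04,
        2.84960195e-03,  1.89731981e-05]), 'tcp_pos': array([ 0.23665148, -0.60485912,  0.24127991]), 'orientation': array([-3.08542468e+00, -5.81871647e-01, -2.92607750e-05]), 'ft_force': array([-0.8236165 , -0.15684055, -0.4798824 ]), 'ft_torque': array([0.01580904, 0.01612959, 0.03628209]), 'width': 0.08549293676057365}
```

View pics/scene0.png

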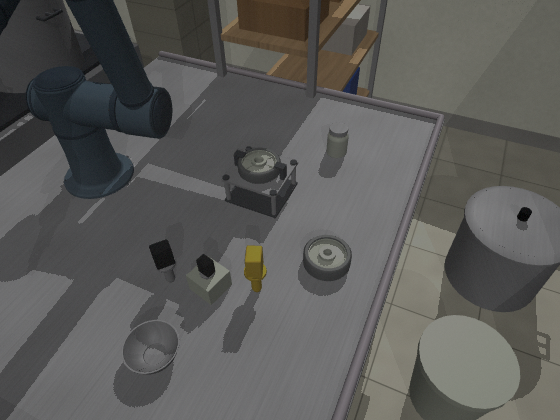

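View pics/top0.png

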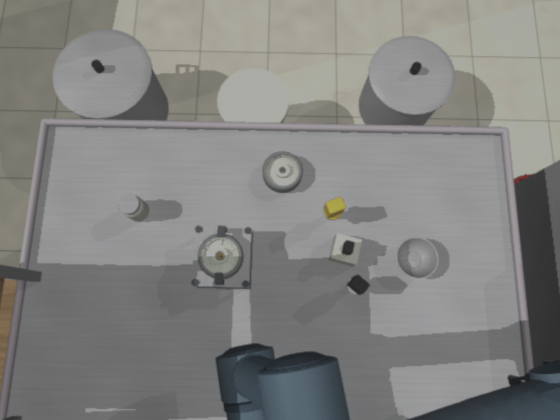

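The scene view shows three rod-like things: black in the white block (scene 206,265; top 348,247), a larger free-standing black one (scene 163,255; top 358,284), and a yellow one (scene 255,262; top 335,208). The small black one in the rack fits, because it is not yellow and is the smaller of the rest. I'll confirm with a crop.

```bash
cat > h.py <<'E'
import numpy as np,cv2
from scipy.spatial.transform import Rotation as R
def load(n,k=0): return dict(np.load(f"{n}{k}.npz"))
def rot(c):
    r=np.array(c["rotation"]); return R.from_rotvec(r).as_matrix() if r.size==3 else r
def ray(c,u,v,z):
    d=rot(c)@np.array([(u-c["cx"])/c["fx"],(v-c["cy"])/c["fy"],1]); o=np.array(c["origin"]); return o+d*(z-o[2])/d[2]
def cloud(c):
    v,u=np.mgrid[0:420,0:560]; d=c["depth"]; p=np.stack([(u-c["cx"])/c["fx"]*d,(v-c["cy"])/c["fy"]*d,d],-1); return p@rot(c).T+np.array(c["origin"])
def proj(c,p):
    q=rot(c).T@(np.array(p)-np.array(c["origin"])); return c["fx"]*q[0]/q[2]+c["cx"],c["fy"]*q[1]/q[2]+c["cy"]
E
python3 - <<'E'
from h import *
t=load("top");s=load("scene")
a=s["pixels"][215:325,130:290,::-1];b=t["pixels"][190:310,300:400,::-1];d=t["pixels"][215:300,180:265,::-1];e=s["pixels"][130:225,205:315,::-1]
f=lambda x:cv2.resize(x,(390,290),interpolation=cv2.INTER_CUBIC)
cv2.imwrite("pics/crop.png",np.vstack([np.hstack([f(a),f(b)]),np.hstack([f(e),f(d)])]))
for n,c in(("top",t),("scene",s)):
    P=cloud(c)
    pts=dict(top=[(348,247),(358,284),(335,208),(338,260),(220,255),(416,258),(282,171),(131,207)],scene=[(206,265),(163,255),(255,255),(222,277),(260,160),(150,350),(327,255),(338,130)])[n]
    for u,v in pts: print(n,u,v,P[v,u].round(3))
E
```

```text
top 348 247 [ 0.538 -0.213  0.115]
top 358 284 [ 0.436 -0.235  0.136]
top 335 208 [ 0.641 -0.174  0.146]
top 338 260 [ 0.509 -0.195  0.046]
top 220 255 [0.51  0.141 0.103]
top 416 258 [ 0.524 -0.435  0.007]
top 282 171 [ 0.792 -0.029 -0.001]
top 131 207 [0.642 0.401 0.101]
scene 206 265 [ 0.554 -0.229  0.113]
scene 163 255 [ 0.45  -0.249  0.12 ]
scene 255 255 [ 0.658 -0.18   0.147]
scene 222 277 [ 0.582 -0.215  0.063]
scene 260 160 [0.507 0.147 0.12 ]
scene 150 350 [ 0.506 -0.42   0.005]
scene 327 255 [ 0.78  -0.018  0.016]
scene 338 130 [0.657 0.398 0.099]
```

View pics/crop.png

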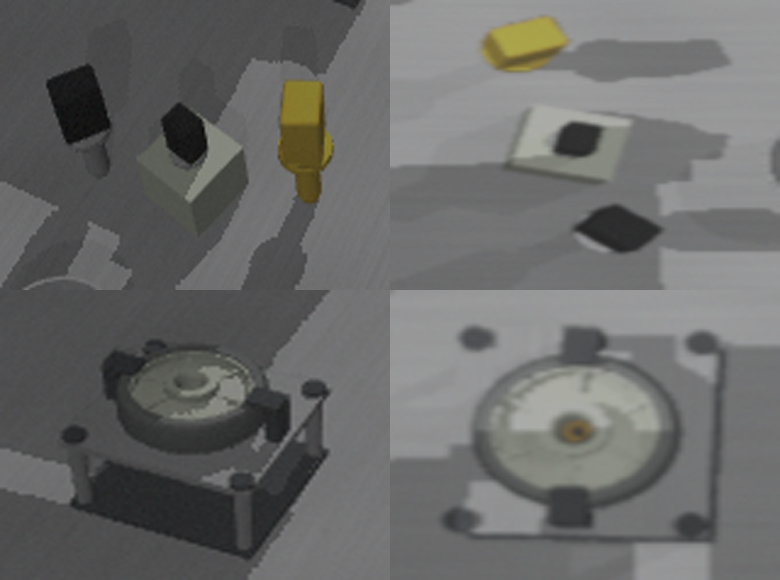

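The crop confirms it: the small black handle stands in the white block, and the larger black and yellow ones stand free beside it. Next I'll measure the rack, the handle yaw and the wheel bore.

```bash
python3 - <<'E'
from h import *
for n in("top","scene"):
    c=load(n);P=cloud(c);px=c["pixels"].astype(int);br=px.max(2)
    m=(br<60)&(P[...,0]>.50)&(P[...,0]<.60)&(P[...,1]<-.17)&(P[...,1]>-.26)&(P[...,2]>.07)
    v,u=np.nonzero(m); print(n,"handle px",len(u),u.min(),u.max(),v.min(),v.max(), np.percentile(P[m][:,2],[5,50,95]).round(3))
    mt=m&(P[...,2]>.106)
    v,u=np.nonzero(mt)
    Q=np.array([ray(c,a,b,.112)[:2] for a,b in zip(u,v)])
    r=cv2.minAreaRect((Q*1000).astype(np.float32)); print(" top rect",r,len(u))
    # rack top
    k=(br>90)&(np.abs(P[...,0]-.54)<.07)&(np.abs(P[...,1]+.21)<.07)&(P[...,2]>.045)&(P[...,2]<.075)
    k=k|(m)
    v,u=np.nonzero(k&(P[...,2]<.075))
    Q=np.array([ray(c,a,b,.06)[:2] for a,b in zip(u,v)])
    print(" rack rect",cv2.minAreaRect((Q*1000).astype(np.float32)),len(u))
    x,y=.51,.141
    # wheel tyre top ring & plate
    w=(np.abs(P[...,0]-x)<.12)&(np.abs(P[...,1]-y)<.12)
    for lo,hi in((.115,.145),(.08,.1)):
        k=w&(P[...,2]>lo)&(P[...,2]<hi); Q=P[k][:,:2]
        print(" stand",lo,cv2.minAreaRect((Q*1000).astype(np.float32)),k.sum(),Q.mean(0))
E
python3 - <<'E'
from h import *
c=load("top");a=c["pixels"][230:285,190:255,::-1];cv2.imwrite("pics/wheel.png",cv2.resize(a,None,fx=9,fy=9,interpolation=cv2.INTER_CUBIC))
c=load("scene");a=c["pixels"][250:305,180:235,::-1];cv2.imwrite("pics/rack.png",cv2.resize(np.clip(a.astype(float)*1.5,0,255).astype(np.uint8),None,fx=9,fy=9,interpolation=cv2.INTER_NEAREST))
E
```

```text
top handle px 105 343 353 241 253 [0.094 0.111 0.115]
 top rect ((539.3404541015625, -213.88809204101562), (24.291160583496094, 29.54340934753418), 78.0168685913086) 91
 rack rect ((541.7769165039062, -214.6791534423828), (76.83833312988281, 77.0091552734375), 76.3877944946289) 543
 stand 0.115 ((509.2375793457031, 138.6050567626953), (123.96272277832031, 127.14871215820312), 45.34798812866211) 1563 [0.50693291 0.1394515 ]
 stand 0.08 ((509.8923034667969, 140.12481689453125), (160.31402587890625, 170.02804565429688), 89.48660278320312) 1704 [0.50640662 0.13613695]
scene handle px 292 196 214 254 276 [0.074 0.106 0.114]
 top rect ((543.1043701171875, -219.38877868652344), (27.204177856445312, 36.164127349853516), 76.13909912109375) 146
 rack rect ((543.0006713867188, -217.523681640625), (74.89913940429688, 74.77706146240234), 75.49781799316406) 513
 stand 0.115 ((510.1683349609375, 135.3087158203125), (123.90633392333984, 129.91732788085938), 48.1877326965332) 1134 [0.51020626 0.13301753]
 stand 0.08 ((509.71527099609375, 137.95785522460938), (164.60330200195312, 171.79481506347656), 89.39493560791016) 1075 [0.52648279 0.10496539]
```

View pics/wheel.png

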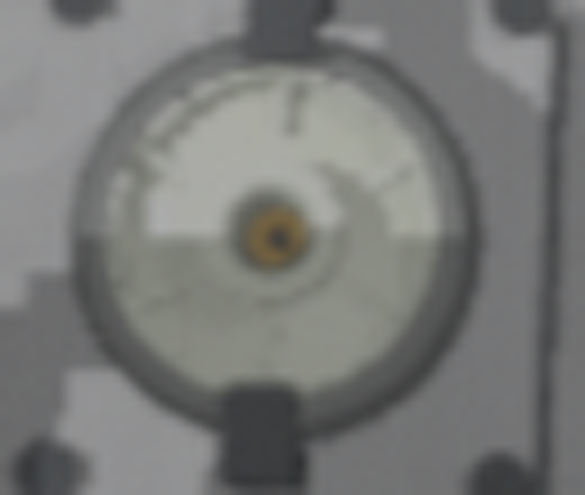

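View pics/rack.png

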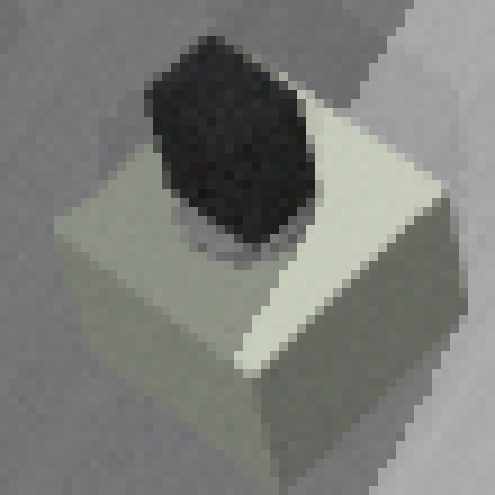

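Rack and handle agree in the two views: centre about (0.542,-0.216), with the 26 mm handle side along about 77° yaw. The bore shows at about (219.7,255) in the top image. I'll cast it properly from both views.

Run:
```python
from h import *
c=load("scene");a=c["pixels"][140:190,232:292,::-1];cv2.imwrite("pics/wheels.png",cv2.resize(np.clip(a.astype(float)*1.3,0,255).astype(np.uint8),None,fx=10,fy=10,interpolation=cv2.INTER_CUBIC))
t=load("top")
print(ray(t,219.7,254.9,.13))
# hub top edges (outer hub circle 44mm): print grey profile
g=cv2.cvtColor(t["pixels"],cv2.COLOR_RGB2GRAY)
print(g[244:268,206:234])
print("tool",R.from_rotvec([-3.0854,-.58187,0]).as_matrix().round(3))
```

```text
[0.5069342  0.13826352 0.13      ]
[[140 148 137 132 136 156 168 170 170 170 170 170 170 169 167 155 140 155
  167 169 168 167 165 162 161 159 159 156]
 [133 131 129 148 160 166 169 170 170 170 170 169 170 170 170 165 161 165
  169 169 169 168 168 167 164 161 161 161]
 [136 133 135 154 168 170 170 170 170 170 170 170 170 170 170 170 169 169
  169 169 169 169 169 168 165 161 161 161]
 [144 156 152 158 169 170 170 170 169 170 171 170 170 170 170 169 170 169
  167 167 166 168 169 168 167 163 161 163]
 [135 153 161 164 168 170 170 170 171 170 170 170 170 171 170 170 169 166
  160 151 149 158 166 167 168 166 165 165]
 [129 140 157 167 168 170 170 170 170 170 170 169 169 168 169 169 170 169
  165 156 144 143 147 153 163 168 167 162]
 [133 150 163 164 165 170 170 169 171 170 169 162 155 151 152 157 164 169
  170 166 153 139 137 141 156 162 156 154]
 [148 164 169 168 168 170 170 170 170 168 160 141 127 122 124 134 147 161
  169 168 155 138 135 137 142 146 154 160]
 [154 168 170 170 170 170 170 170 169 157 136 116 102 100 102 112 127 146
  162 169 164 149 136 136 137 139 153 163]
 [153 169 17
[... 1121 characters left out ...]
131 137 138 138 137 136 136 139 139]
 [128 123 125 124 125 128 128 128 129 127 128 131 126 121 122 124 125 132
  136 139 141 141 140 138 135 135 135 137]
 [126 128 129 130 128 129 129 128 129 129 130 130 129 126 127 132 135 138
  141 142 142 142 141 139 138 137 135 133]
 [132 133 133 133 130 131 132 130 130 130 131 132 134 133 136 138 140 141
  141 141 141 142 142 142 140 139 136 129]
 [133 134 134 135 133 134 133 133 132 133 135 136 136 136 133 135 141 142
  141 142 141 141 142 141 142 137 135 131]
 [126 133 134 135 134 135 136 135 135 136 137 138 137 136 132 133 140 141
  142 142 142 142 142 142 139 135 134 123]]
tool [[ 0.931  0.364 -0.   ]
 [ 0.364 -0.931  0.002]
 [ 0.    -0.002 -1.   ]]
```

View pics/wheels.png

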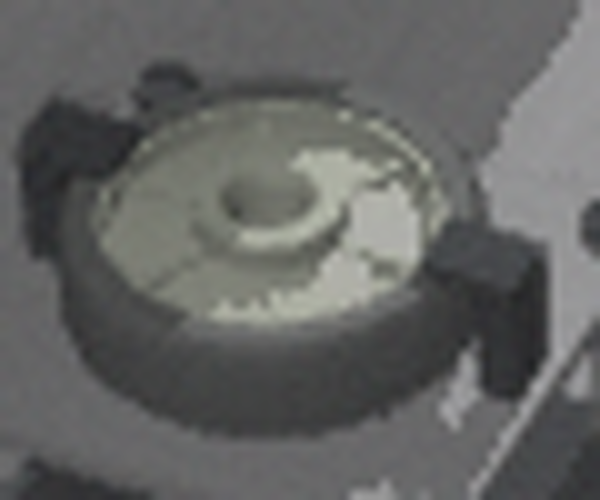

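Run:
```python
from h import *
s=load("scene");t=load("top")
print(ray(s,258.65,159.45,.13),ray(t,219.5,255,.13))
# tyre outer circle fit in top view / calibration check vs rack corners
for n,c in(("top",t),("scene",s)):
    P=cloud(c); k=(np.hypot(P[...,0]-.507,P[...,1]-.138)<.066)&(P[...,2]>.112)&(P[...,2]<.14)
    v,u=np.nonzero(k);Q=np.array([ray(c,a,b,.126)[:2] for a,b in zip(u,v)]).astype(np.float32)
    print(n,cv2.minEnclosingCircle(Q))
p=np.array([.2367,-.6049]);d=np.array([.542,-.216])-p
x=np.array([.931,.364]);y=np.array([.364,-.931]); print(d@x,d@y)
```

```text
[0.50804716 0.13762394 0.13      ] [0.50665098 0.13879369 0.13      ]
top ((0.5079411864280701, 0.13919630646705627), 0.06655379384756088)
scene ((0.5035228133201599, 0.127506285905838), 0.07199794799089432)
0.42579390000000006 -0.25093670000000007
```

```bash
python3 -m inch '[[[0,0,0,0.0304,-0.0179,0,1],[0,0,0,0.0304,-0.0179,0,1],[0,0,0,0.0304,-0.0179,0,1],[0,0,0,0.0304,-0.0179,0,1],[0,0,0,0.0304,-0.0179,0,1],[0,0,0,0.0304,-0.0179,0,1],[0,0,0,0.0304,-0.0179,0,1],[0,0,0,0.0304,-0.0179,0,1],[0,0,0,0.0304,-0.0179,0,1],[0,0,0,0.0304,-0.0179,0,1],[0,0,0,0.0304,-0.0179,0,1],[0,0,0,0.0304,-0.0179,0,1],[0,0,0,0.0304,-0.0179,0,1],[0,0,0,0.0304,-0.0179,0,1],[0,0,0.12,0,0,0,1],[0,0,0.12,0,0,0,1],[0,0,0.12,0,0,0,1],[0,0,0.12,0,0,0,1],[0,0,0.12,0,0,0,1],[0,0,0,0,0,0,1]]]' 40
cat > st.py <<'E'
from cell import ctrl
from h import *
import sys
o=ctrl.get_obs();M=R.from_rotvec(o["orientation"]).as_matrix();p=np.array(o["tcp_pos"])
print("t",o["time_s"],"tcp",p.round(4),"F",o["ft_force"].round(2),"M",o["ft_torque"].round(2),"w",round(o["width"],4),"j6",o["joints"][5].round(2))
print("yaw y",np.degrees(np.arctan2(M[1,1],M[0,1])).round(2),"z",M[:,2].round(4))
if len(sys.argv)>3: print("to target, tool axes",(M.T@(np.array(list(map(float,sys.argv[1:4])))-p)).round(4))
E
python3 st.py 0.542 -0.216 0.086
```

```text
time_s: 2.1
tcp_pos: [0.5416, -0.2168, 0.2418]
orientation: [-3.121, 0.356, 0.001]
ft_force: [0.4, -0.4, -0.0]
width: 0.0858
t 2.1 tcp [ 0.5416 -0.2168  0.2418] F [ 0.43 -0.42 -0.01] M [-0.01 -0.03 -0.  ] w 0.0858 j6 1.22
yaw y -103.0 z [-8.e-04  5.e-04 -1.e+00]
to target, tool axes [ 0.0004 -0.0008  0.1558]
```

```bash
python3 -m inch '[[[0,0,0,0.0004,-0.0008,0.03,1],[0,0,0,0,0,0.03,1],[0,0,0,0,0,0.03,1],[0,0,0,0,0,0.02,1],[0,0,0,0,0,0.015,1],[0,0,0,0,0,0.015,1],[0,0,0,0,0,0.015,1],[0,0,0,0,0,0,1]]]'
python3 st.py
python3 - <<'E'
from cell import vision
from h import *
c=vision.read_camera("scene");cv2.imwrite("pics/g1.png",cv2.resize(c["pixels"][200:320,120:280,::-1],None,fx=5,fy=5,interpolation=cv2.INTER_CUBIC))
E
```

```text
time_s: 2.9
tcp_pos: [0.5413, -0.2156, 0.0851]
orientation: [-3.12, 0.355, 0.005]
ft_force: [-0.5, 0.3, 1.1]
width: 0.085
t 2.9 tcp [ 0.5413 -0.2156  0.0851] F [-0.52  0.26  1.12] M [-0.09  0.01 -0.  ] w 0.085 j6 1.22
yaw y -103.0 z [-0.0032  0.0021 -1.    ]
```

View pics/g1.png

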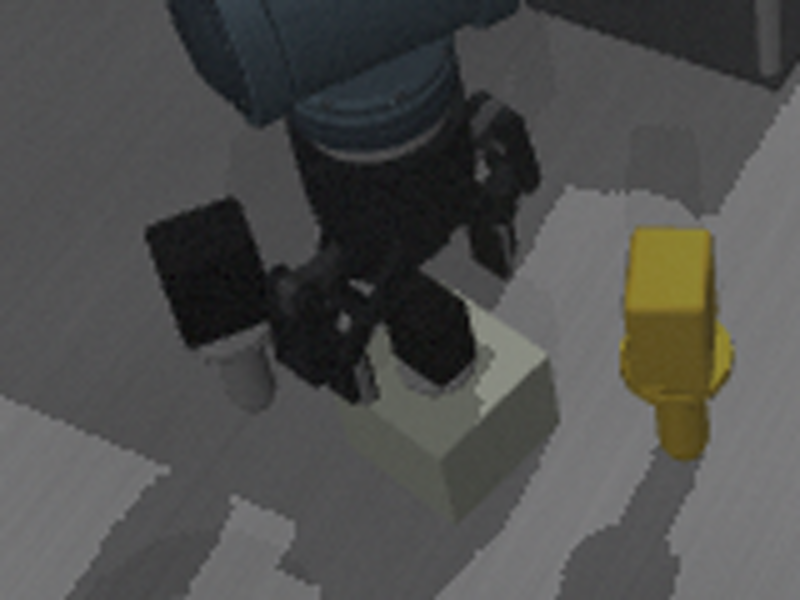

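The open jaws (left finger near (350,370), right finger near (500,240) in the crop) stand either side of the small handle at (430,320). Neither neighbour is touched. Closing.

```bash
python3 -m inch '[[[0,0,0,0,0,0,0],[0,0,0,0,0,0,0],[0,0,0,0,0,0,0],[0,0,0,0,0,0,0],[0,0,0,0,0,0,0],[0,0,0,0,0,0,0],[0,0,0,0,0,0,0],[0,0,0,0,0,0,0],[0,0,0,0,0,0,0],[0,0,0,0,0,0,0]]]' 70
python3 st.py
```

```text
time_s: 3.95
tcp_pos: [0.5429, -0.2166, 0.088]
orientation: [3.121, -0.356, 0.002]
ft_force: [0.3, 0.0, 5.3]
width: 0.025
t 3.95 tcp [ 0.5429 -0.2166  0.088 ] F [0.25 0.   5.31] M [0.02 0.06 0.01] w 0.025 j6 1.22
yaw y -103.02 z [ 1.1e-03 -7.0e-04 -1.0e+00]
```

```bash
python3 -m inch '[[[0,0,0,0,0,-0.01,0],[0,0,0,0,0,-0.01,0],[0,0,0,0,0,-0.01,0],[0,0,0,0,0,-0.015,0],[0,0,0,0,0,-0.015,0],[0,0,0,0,0,-0.02,0],[0,0,0,0,0,-0.02,0],[0,0,0,0,0,-0.02,0],[0,0,0,0,0,-0.02,0],[0,0,0,0,0,-0.01,0],[0,0,0,0,0,0,0],[0,0,0,0,0,0,0]]]'
python3 st.py .5073 .138 .238;python3 - <<'E'
from cell import vision
from h import *
for n in("scene","top"):
    c=vision.read_camera(n);np.savez(n+"1.npz",**c)
    cv2.imwrite(f"pics/{n}1.png",c["pixels"][:,:,::-1])
E
```

```text
time_s: 5.15
tcp_pos: [0.5421, -0.2161, 0.2368]
orientation: [-3.121, 0.356, 0.001]
ft_force: [0.4, -0.1, -2.8]
width: 0.0253
t 5.15 tcp [ 0.5421 -0.2161  0.2368] F [ 0.35 -0.07 -2.75] M [-0.01 -0.02 -0.  ] w 0.0253 j6 1.22
yaw y -103.02 z [-7.e-04  4.e-04 -1.e+00]
to target, tool axes [-0.1136 -0.3371 -0.001 ]
```

View pics/scene1.png

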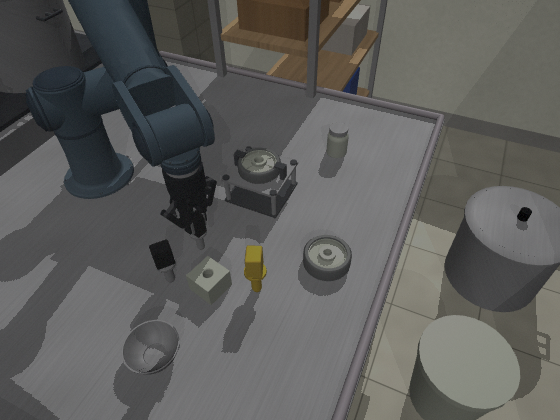

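The rod is held with its shank visible below the fingers at about (200,243), and the block's hole is empty at (208,273). I'll check where the rod tip sits against the TCP and locate the rack hole.

Run:
```python
from h import *
s=load("scene",1);t=load("top",1)
print("tip expected px",proj(s,[.542,-.216,.16]),"top",proj(t,[.542,-.216,.16]), "rackhole",proj(s,[.542,-.216,.06]))
a=s["pixels"][195:305,150:260,::-1];cv2.imwrite("pics/tip.png",cv2.resize(np.clip(a.astype(float)*1.6,0,255).astype(np.uint8),(770,770)[:2],interpolation=cv2.INTER_CUBIC)[:600])
b=t["pixels"][225:275,325:375,::-1];cv2.imwrite("pics/hole.png",cv2.resize(b,(500,500),interpolation=cv2.INTER_CUBIC))
```

```text
tip expected px (np.float64(201.5666812834458), np.float64(246.73403317040524)) top (np.float64(351.68487219984235), np.float64(243.05749829390035)) rackhole (np.float64(207.62382354460576), np.float64(272.24337081642454))
```

View pics/tip.png

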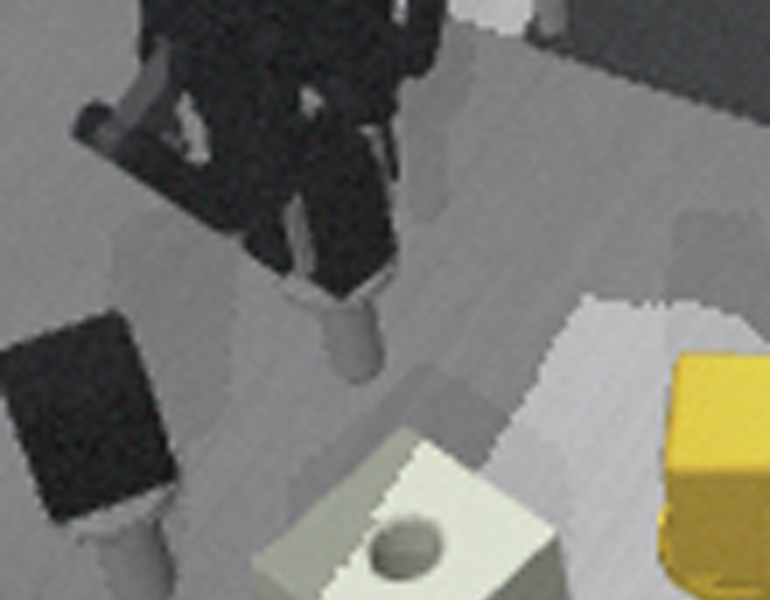

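View pics/hole.png

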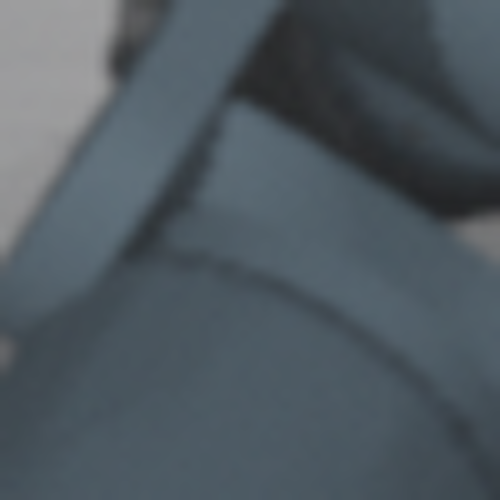

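```bash
python3 -m inch '[[[0,0,0,-0.005,-0.015,0,0],[0,0,0,-0.009,-0.0261,0,0],[0,0,0,-0.01,-0.03,0,0],[0,0,0,-0.01,-0.03,0,0],[0,0,0,-0.01,-0.03,0,0],[0,0,0,-0.01,-0.03,0,0],[0,0,0,-0.01,-0.03,0,0],[0,0,0,-0.01,-0.03,0,0],[0,0,0,-0.01,-0.03,0,0],[0,0,0,-0.01,-0.03,0,0],[0,0,0,-0.01,-0.03,0,0],[0,0,0,-0.0056,-0.015,0,0],[0,0,0,-0.004,-0.011,0,0],[0,0,0,0,0,0,0],[0,0,0,0,0,0,0],[0,0,0,0,0,0,0]]]'
python3 st.py .5075 .138 .213;python3 - <<'E'
from cell import vision
from h import *
for n in("scene","top"):
    c=vision.read_camera(n);np.savez(n+"2.npz",**c)
    a=c["pixels"][90:200,200:310,::-1] if n=="scene" else c["pixels"][215:300,180:265,::-1]
    cv2.imwrite(f"pics/{n}2.png",cv2.resize(np.clip(a.astype(float)*1.4,0,255).astype(np.uint8),(600,600),interpolation=cv2.INTER_CUBIC))
E
```

```text
time_s: 6.85
tcp_pos: [0.5077, 0.137, 0.2371]
orientation: [3.121, -0.358, -0.0]
ft_force: [0.2, 0.3, -2.4]
width: 0.025
t 6.85 tcp [0.5077 0.137  0.2371] F [ 0.17  0.34 -2.41] M [-0.06 -0.03  0.02] w 0.025 j6 1.85
yaw y -103.08 z [-3.e-04 -3.e-04 -1.e+00]
to target, tool axes [-0.0004 -0.0009  0.0241]
```

View pics/scene2.png

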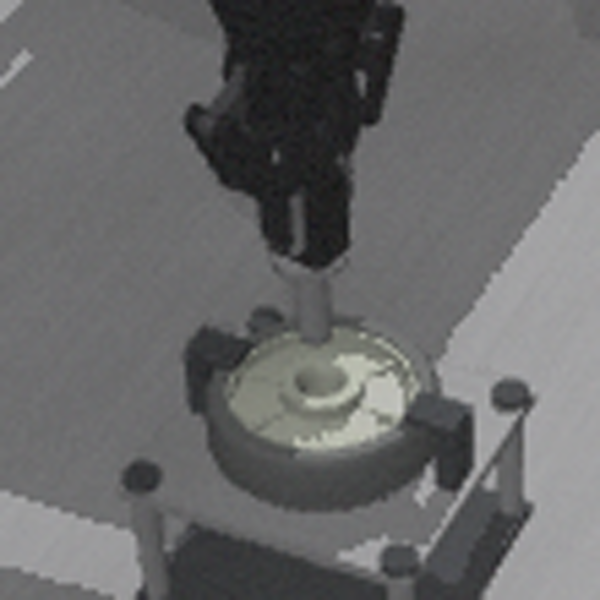

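The rod tip at (318,338) hangs right over the countersink at (321,381) in the crop. Descending and feeling.

```bash
python3 -m inch '[[[0,0,0,-0.0002,-0.0004,0.008,0],[0,0,0,0,0,0.008,0],[0,0,0,0,0,0.008,0],[0,0,0,0,0,0.002,0],[0,0,0,0,0,0.002,0],[0,0,0,0,0,0,0]]]';python3 st.py
python3 -m inch '[[[0,0,0,0,0,0.001,0],[0,0,0,0,0,0.001,0],[0,0,0,0,0,0.001,0],[0,0,0,0,0,0,0]]]';python3 st.py
```

```text
time_s: 7.55
tcp_pos: [0.5075, 0.1382, 0.209]
orientation: [3.121, -0.356, -0.001]
ft_force: [-0.1, -0.9, -3.1]
width: 0.0251
t 7.55 tcp [0.5075 0.1382 0.209 ] F [-0.11 -0.91 -3.08] M [0.01 0.03 0.02] w 0.0251 j6 1.85
yaw y -103.01 z [-4.e-04 -0.e+00 -1.e+00]
time_s: 7.95
tcp_pos: [0.5075, 0.1382, 0.2062]
orientation: [3.121, -0.356, -0.0]
ft_force: [0.1, -0.6, -3.3]
width: 0.0252
t 7.95 tcp [0.5075 0.1382 0.2062] F [ 0.12 -0.64 -3.27] M [ 0.01  0.01 -0.02] w 0.0252 j6 1.85
yaw y -103.02 z [-1.e-04 -0.e+00 -1.e+00]
```

```bash
python3 -m inch '[[[0,0,0,0,0,0.001,0],[0,0,0,0,0,0.001,0],[0,0,0,0,0,0.001,0],[0,0,0,0,0,0.001,0],[0,0,0,0,0,0,0]]]';python3 st.py
python3 -m inch '[[[0,0,0,0,0,0.001,0],[0,0,0,0,0,0.001,0],[0,0,0,0,0,0.001,0],[0,0,0,0,0,0,0]]]';python3 st.py
```

```text
time_s: 8.45
tcp_pos: [0.5075, 0.1382, 0.2021]
orientation: [3.121, -0.356, -0.001]
ft_force: [-0.0, -0.6, -3.0]
width: 0.0254
t 8.45 tcp [0.5075 0.1382 0.2021] F [-0.   -0.63 -3.02] M [0.01 0.05 0.02] w 0.0254 j6 1.85
yaw y -103.02 z [-4.e-04  0.e+00 -1.e+00]
time_s: 8.85
tcp_pos: [0.5074, 0.1382, 0.1991]
orientation: [3.121, -0.356, -0.001]
ft_force: [0.4, -0.5, -2.4]
width: 0.0251
t 8.85 tcp [0.5074 0.1382 0.1991] F [ 0.4  -0.5  -2.35] M [-0.    0.03  0.01] w 0.0251 j6 1.85
yaw y -103.02 z [-4.e-04 -0.e+00 -1.e+00]
```

```bash
python3 -m inch '[[[0,0,0,0,0,0.001,0],[0,0,0,0,0,0.001,0],[0,0,0,0,0,0.001,0],[0,0,0,0,0,0,0]]]';python3 st.py
python3 -m inch '[[[0,0,0,0,0,0.001,0],[0,0,0,0,0,0.001,0],[0,0,0,0,0,0.001,0],[0,0,0,0,0,0,0]]]';python3 st.py
```

```text
time_s: 9.25
tcp_pos: [0.5074, 0.1382, 0.1961]
orientation: [3.121, -0.356, -0.001]
ft_force: [-0.1, -0.6, -3.5]
width: 0.025
t 9.25 tcp [0.5074 0.1382 0.1961] F [-0.1  -0.55 -3.45] M [-0.01  0.    0.  ] w 0.025 j6 1.85
yaw y -103.02 z [-4.e-04 -0.e+00 -1.e+00]
time_s: 9.65
tcp_pos: [0.5076, 0.1382, 0.1932]
orientation: [-3.121, 0.356, -0.0]
ft_force: [0.3, -0.1, -2.5]
width: 0.025
t 9.65 tcp [0.5076 0.1382 0.1932] F [ 0.35 -0.06 -2.53] M [ 0.07 -0.1  -0.02] w 0.025 j6 1.85
yaw y -103.02 z [ 1.e-04  2.e-04 -1.e+00]
```

```bash
python3 -m inch '[[[0,0,0,0,0,0.001,0],[0,0,0,0,0,0.001,0],[0,0,0,0,0,0.001,0],[0,0,0,0,0,0,0]]]';python3 st.py
python3 -m inch '[[[0,0,0,0,0,0.001,0],[0,0,0,0,0,0.001,0],[0,0,0,0,0,0,0]]]';python3 st.py
```

```text
time_s: 10.05
tcp_pos: [0.5076, 0.1382, 0.1902]
orientation: [-3.121, 0.356, -0.0]
ft_force: [1.1, 1.6, -3.6]
width: 0.0253
t 10.05 tcp [0.5076 0.1382 0.1902] F [ 1.06  1.63 -3.56] M [ 0.07 -0.15  0.  ] w 0.0253 j6 1.85
yaw y -103.02 z [ 2.e-04  1.e-04 -1.e+00]
time_s: 10.35
tcp_pos: [0.5076, 0.1382, 0.1882]
orientation: [-3.121, 0.356, -0.0]
ft_force: [0.8, 0.4, -4.1]
width: 0.0252
t 10.35 tcp [0.5076 0.1382 0.1882] F [ 0.77  0.43 -4.11] M [ 0.17 -0.23 -0.03] w 0.0252 j6 1.85
yaw y -103.02 z [ 1.e-04  1.e-04 -1.e+00]
```

```bash
python3 -m inch '[[[0,0,0,0.0003,-0.0004,0,0],[0,0,0,0,0,0,0]]]';python3 st.py
python3 -m inch '[[[0,0,0,0.0003,-0.0003,0,0],[0,0,0,0,0,0,0]]]';python3 st.py
```

```text
time_s: 10.55
tcp_pos: [0.5078, 0.1384, 0.1881]
orientation: [3.121, -0.356, -0.001]
ft_force: [-0.2, 0.2, -2.9]
width: 0.0253
t 10.55 tcp [0.5078 0.1384 0.1881] F [-0.16  0.24 -2.94] M [-0.03  0.01  0.02] w 0.0253 j6 1.85
yaw y -103.02 z [-6.e-04 -3.e-04 -1.e+00]
time_s: 10.75
tcp_pos: [0.5082, 0.1387, 0.1882]
orientation: [3.121, -0.356, -0.001]
ft_force: [0.2, -0.1, -3.0]
width: 0.025
t 10.75 tcp [0.5082 0.1387 0.1882] F [ 0.24 -0.12 -3.02] M [0.   0.02 0.  ] w 0.025 j6 1.85
yaw y -103.02 z [-3.e-04 -1.e-04 -1.e+00]
```

```bash
python3 -m inch '[[[0,0,0,0,0,0.001,0],[0,0,0,0,0,0.001,0],[0,0,0,0,0,0.001,0],[0,0,0,0,0,0.001,0],[0,0,0,0,0,0.001,0],[0,0,0,0,0,0.001,0],[0,0,0,0,0,0.001,0],[0,0,0,0,0,0.001,0],[0,0,0,0,0,0.001,0],[0,0,0,0,0,0.001,0]]]';python3 st.py
python3 -m inch '[[[0,0,0,0,0,0.001,0],[0,0,0,0,0,0.001,0],[0,0,0,0,0,0.001,0],[0,0,0,0,0,0.001,0],[0,0,0,0,0,0.001,0],[0,0,0,0,0,0.001,0],[0,0,0,0,0,0.001,0],[0,0,0,0,0,0.001,0]]]';python3 st.py
```

```text
time_s: 11.75
tcp_pos: [0.5087, 0.1387, 0.1804]
orientation: [3.121, -0.356, 0.001]
ft_force: [-5.1, -2.2, 9.7]
width: 0.0252
t 11.75 tcp [0.5087 0.1387 0.1804] F [-5.08 -2.2   9.74] M [-0.15  1.15  0.03] w 0.0252 j6 1.85
yaw y -103.0 z [ 5.e-04 -3.e-04 -1.e+00]
time_s: 12.55
tcp_pos: [0.5087, 0.1387, 0.1724]
orientation: [3.121, -0.356, 0.001]
ft_force: [-5.8, -1.3, 9.4]
width: 0.0254
t 12.55 tcp [0.5087 0.1387 0.1724] F [-5.82 -1.27  9.42] M [-0.16  1.18  0.  ] w 0.0254 j6 1.85
yaw y -103.0 z [ 4.e-04 -3.e-04 -1.e+00]
```

```bash
python3 -m inch '[[[0,0,0,-0.0004,0.0001,0.001,0],[0,0,0,-0.0003,0,0.001,0],[0,0,0,0,0,0.001,0],[0,0,0,0,0,0.001,0]]]';python3 st.py
python3 -m inch '[[[0,0,0,0,0,0.001,0],[0,0,0,0,0,0.001,0],[0,0,0,0,0,0.001,0],[0,0,0,0,0,0.001,0]]]';python3 st.py
```

```text
time_s: 12.95
tcp_pos: [0.5085, 0.1388, 0.1686]
orientation: [3.121, -0.356, 0.003]
ft_force: [-3.6, -0.6, 8.4]
width: 0.0251
t 12.95 tcp [0.5085 0.1388 0.1686] F [-3.61 -0.62  8.42] M [-0.2   0.92 -0.03] w 0.0251 j6 1.85
yaw y -103.0 z [ 1.8e-03 -3.0e-04 -1.0e+00]
time_s: 13.35
tcp_pos: [0.5085, 0.1387, 0.1646]
orientation: [3.121, -0.356, 0.003]
ft_force: [-3.9, -1.0, 9.2]
width: 0.0252
t 13.35 tcp [0.5085 0.1387 0.1646] F [-3.91 -1.02  9.22] M [-0.22  0.93  0.02] w 0.0252 j6 1.85
yaw y -103.01 z [ 1.7e-03 -4.0e-04 -1.0e+00]
```

```bash
python3 -m inch '[[[0,0,0,-0.0002,0,0.001,0],[0,0,0,0,0,0.001,0],[0,0,0,0,0,0.001,0],[0,0,0,0,0,0.001,0],[0,0,0,0,0,0.001,0]]]';python3 st.py
python3 -m inch '[[[0,0,0,0,0,0.0005,0],[0,0,0,0,0,0.0005,0]]]';python3 st.py
python3 -m inch '[[[0,0,0,0,0,0.0005,0],[0,0,0,0,0,0.0005,0]]]';python3 st.py
```

```text
time_s: 13.85
tcp_pos: [0.5085, 0.1388, 0.1597]
orientation: [3.121, -0.356, 0.003]
ft_force: [-3.3, -1.3, 9.8]
width: 0.0251
t 13.85 tcp [0.5085 0.1388 0.1597] F [-3.27 -1.3   9.84] M [-0.23  0.88 -0.02] w 0.0251 j6 1.85
yaw y -103.0 z [ 2.1e-03 -4.0e-04 -1.0e+00]
time_s: 14.05
tcp_pos: [0.5084, 0.1388, 0.1585]
orientation: [3.121, -0.356, 0.003]
ft_force: [-3.3, -1.1, 7.4]
width: 0.0256
t 14.05 tcp [0.5084 0.1388 0.1585] F [-3.34 -1.11  7.4 ] M [-0.17  0.74  0.02] w 0.0256 j6 1.85
yaw y -103.01 z [ 2.e-03 -4.e-04 -1.e+00]
time_s: 14.25
tcp_pos: [0.5085, 0.1388, 0.1579]
orientation: [3.121, -0.356, 0.003]
ft_force: [-5.2, -1.7, 13.4]
width: 0.0253
t 14.25 tcp [0.5085 0.1388 0.1579] F [-5.18 -1.67 13.35] M [-0.29  1.13 -0.04] w 0.0253 j6 1.85
yaw y -103.01 z [ 1.9e-03 -4.0e-04 -1.0e+00]
```

```bash
python3 -m inch '[[[0,0,0,0,0,0.0005,0],[0,0,0,0,0,0,0]]]';python3 st.py
python3 -m inch '[[[0,0,0,0,0,0.0003,0],[0,0,0,0,0,0,0]]]';python3 st.py
```

```text
time_s: 14.45
tcp_pos: [0.5085, 0.1388, 0.1579]
orientation: [3.121, -0.356, 0.003]
ft_force: [-7.4, -1.4, 14.2]
width: 0.0253
t 14.45 tcp [0.5085 0.1388 0.1579] F [-7.4  -1.39 14.22] M [-0.29  1.28 -0.02] w 0.0253 j6 1.85
yaw y -103.0 z [ 1.8e-03 -5.0e-04 -1.0e+00]
time_s: 14.65
tcp_pos: [0.5085, 0.1388, 0.1579]
orientation: [3.121, -0.356, 0.003]
ft_force: [-7.4, -1.1, 15.9]
width: 0.025
t 14.65 tcp [0.5085 0.1388 0.1579] F [-7.42 -1.11 15.93] M [-0.33  1.44 -0.01] w 0.025 j6 1.85
yaw y -103.0 z [ 1.7e-03 -6.0e-04 -1.0e+00]
```

```bash
python3 -m inch '[[[0,0,0,-0.0002,0,0.0004,0],[0,0,0,0,0,0,0],[0,0,0,0,0,0,0]]]';python3 st.py;python3 - <<'E'
from cell import vision
from h import *
c=vision.read_camera("scene")
a=c["pixels"][100:220,200:320,::-1]
cv2.imwrite("pics/press.png",cv2.resize(np.clip(a.astype(float)*1.6,0,255).astype(np.uint8),(600,600),interpolation=cv2.INTER_CUBIC))
E
```

```text
time_s: 14.95
tcp_pos: [0.5085, 0.1388, 0.1579]
orientation: [3.121, -0.355, 0.004]
ft_force: [-6.6, -1.9, 16.7]
width: 0.0251
t 14.95 tcp [0.5085 0.1388 0.1579] F [-6.61 -1.87 16.74] M [-0.34  1.56 -0.03] w 0.0251 j6 1.85
yaw y -103.0 z [ 2.2e-03 -7.0e-04 -1.0e+00]
```

View pics/press.png

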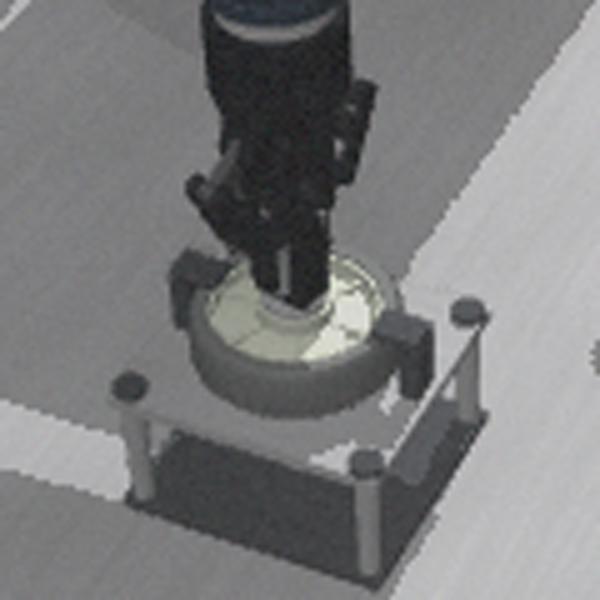

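```bash
python3 -m inch '[[[0,0,0,-0.0003,0,0.0005,0],[0,0,0,0,0,0,0],[0,0,0,0,0,0,0]]]';python3 st.py
python3 -m inch '[[[0,0,0,-0.0002,0,0.0003,0],[0,0,0,0,0,0,0],[0,0,0,0,0,0,0]]]';python3 st.py
```

```text
time_s: 15.3
tcp_pos: [0.5085, 0.1388, 0.1578]
orientation: [3.121, -0.356, 0.005]
ft_force: [-8.0, -2.8, 18.2]
width: 0.0252
t 15.3 tcp [0.5085 0.1388 0.1578] F [-8.04 -2.82 18.19] M [-0.39  1.68 -0.04] w 0.0252 j6 1.85
yaw y -103.0 z [ 2.8e-03 -8.0e-04 -1.0e+00]
time_s: 15.6
tcp_pos: [0.5085, 0.1388, 0.1578]
orientation: [3.121, -0.355, 0.005]
ft_force: [-8.9, -2.7, 20.1]
width: 0.0255
t 15.6 tcp [0.5085 0.1388 0.1578] F [-8.88 -2.69 20.12] M [-0.4   1.65 -0.02] w 0.0255 j6 1.85
yaw y -102.99 z [ 3.2e-03 -9.0e-04 -1.0e+00]
```

Force rises with no further motion at about 23 N vertical, and the image shows the collar seated at (295,312). The collar is down, so I'm drawing the rod out.

```bash
python3 -m inch '[[[0,0,0,0.0006,0,-0.002,0],[0,0,0,0.0006,0,-0.002,0],[0,0,0,0,0,-0.003,0],[0,0,0,0,0,-0.003,0]]]';python3 st.py
python3 -m inch '[[[0,0,0,0,0,-0.004,0],[0,0,0,0,0,-0.005,0],[0,0,0,0,0,-0.005,0],[0,0,0,0,0,-0.005,0],[0,0,0,0,0,-0.005,0],[0,0,0,0,0,-0.005,0],[0,0,0,0,0,-0.005,0],[0,0,0,0,0,-0.01,0],[0,0,0,0,0,-0.01,0],[0,0,0,0,0,-0.01,0],[0,0,0,0,0,-0.01,0],[0,0,0,0,0,0,0],[0,0,0,0,0,0,0]]]';python3 st.py .542 -.2165 .24
python3 - <<'E'
from cell import vision
from h import *
c=vision.read_camera("scene")
a=c["pixels"][60:220,190:350,::-1]
cv2.imwrite("pics/out.png",cv2.resize(np.clip(a.astype(float)*1.6,0,255).astype(np.uint8),(600,600),interpolation=cv2.INTER_CUBIC))
E
```

```text
time_s: 16.0
tcp_pos: [0.5075, 0.1387, 0.1627]
orientation: [3.121, -0.356, -0.002]
ft_force: [-0.4, -0.5, -3.1]
width: 0.0251
t 16.0 tcp [0.5075 0.1387 0.1627] F [-0.39 -0.53 -3.07] M [0.02 0.02 0.01] w 0.0251 j6 1.85
yaw y -103.02 z [-0.001  0.    -1.   ]
time_s: 17.3
tcp_pos: [0.5079, 0.1387, 0.2375]
orientation: [-3.121, 0.356, -0.001]
ft_force: [-0.1, -1.2, -2.8]
width: 0.0255
t 17.3 tcp [0.5079 0.1387 0.2375] F [-0.05 -1.19 -2.84] M [ 0.03  0.03 -0.01] w 0.0255 j6 1.85
yaw y -103.02 z [ 4.e-04  1.e-04 -1.e+00]
to target, tool axes [ 0.1132  0.3384 -0.0025]
```

View pics/out.png

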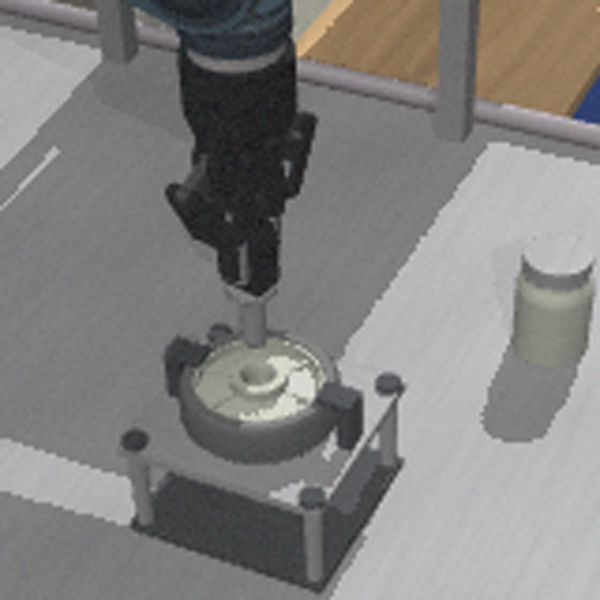

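The rod is out (tip at (255,345), wheel still clamped) and hangs straight. Back to the rack.

```bash
python3 -m inch '[[[0,0,0,0.005,0.015,0,0],[0,0,0,0.009,0.0265,0,0],[0,0,0,0.01,0.03,0,0],[0,0,0,0.01,0.03,0,0],[0,0,0,0.01,0.03,0,0],[0,0,0,0.01,0.03,0,0],[0,0,0,0.01,0.03,0,0],[0,0,0,0.01,0.03,0,0],[0,0,0,0.01,0.03,0,0],[0,0,0,0.01,0.03,0,0],[0,0,0,0.01,0.03,0,0],[0,0,0,0.0055,0.016,0,0],[0,0,0,0.004,0.011,0,0],[0,0,0,0,0,0,0],[0,0,0,0,0,0,0],[0,0,0,0,0,0,0]]]'
python3 st.py .542 -.2165 .24
python3 - <<'E'
from cell import vision
from h import *
c=vision.read_camera("scene")
a=c["pixels"][205:305,150:250,::-1]
cv2.imwrite("pics/back.png",cv2.resize(np.clip(a.astype(float)*1.6,0,255).astype(np.uint8),(600,600),interpolation=cv2.INTER_CUBIC))
print(proj(c,[.542,-.2165,.1605]),proj(c,[.542,-.2165,.06]))
E
```

```text
time_s: 18.95
tcp_pos: [0.5422, -0.2154, 0.2372]
orientation: [-3.121, 0.354, 0.001]
ft_force: [-0.1, 0.1, -2.5]
width: 0.0251
t 18.95 tcp [ 0.5422 -0.2154  0.2372] F [-0.07  0.07 -2.52] M [ 0.02  0.   -0.01] w 0.0251 j6 1.22
yaw y -102.95 z [-3.e-04  6.e-04 -1.e+00]
to target, tool axes [ 0.      0.0011 -0.0028]
(np.float64(201.41692042407325), np.float64(246.75719108054176)) (np.float64(207.51666510431573), np.float64(272.4000971755038))
```

View pics/back.png

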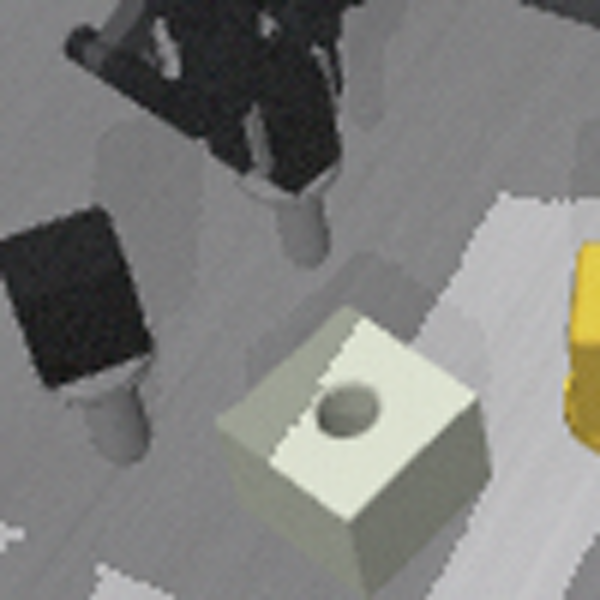

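```bash
python3 -m inch '[[[0,0,0,0,0.0007,0.015,0],[0,0,0,0,0,0.02,0],[0,0,0,0,0,0.02,0],[0,0,0,0,0,0.02,0],[0,0,0,0,0,0.01,0],[0,0,0,0,0,0.004,0],[0,0,0,0,0,0.004,0],[0,0,0,0,0,0.004,0],[0,0,0,0,0,0.004,0],[0,0,0,0,0,0,0]]]';python3 st.py
python3 -m inch '[[[0,0,0,0,0,0.003,0],[0,0,0,0,0,0.003,0],[0,0,0,0,0,0.003,0],[0,0,0,0,0,0.003,0],[0,0,0,0,0,0,0]]]';python3 st.py
```

```text
time_s: 20.0
tcp_pos: [0.542, -0.2173, 0.1361]
orientation: [-3.121, 0.356, 0.0]
ft_force: [0.5, -1.1, -2.9]
width: 0.0254
t 20.0 tcp [ 0.542  -0.2173  0.1361] F [ 0.47 -1.08 -2.88] M [-0.01 -0.01  0.02] w 0.0254 j6 1.22
yaw y -103.02 z [-2.e-04  2.e-04 -1.e+00]
time_s: 20.5
tcp_pos: [0.5417, -0.2171, 0.1236]
orientation: [-3.121, 0.356, 0.002]
ft_force: [0.4, -0.3, -3.2]
width: 0.025
t 20.5 tcp [ 0.5417 -0.2171  0.1236] F [ 0.44 -0.28 -3.24] M [ 0.01  0.02 -0.01] w 0.025 j6 1.22
yaw y -103.02 z [-9.e-04  6.e-04 -1.e+00]
```

```bash
python3 -m inch '[[[0,0,0,0,-0.0005,0.005,0],[0,0,0,0,0,0.005,0],[0,0,0,0,0,0.005,0],[0,0,0,0,0,0.005,0],[0,0,0,0,0,0.005,0],[0,0,0,0,0,0.004,0],[0,0,0,0,0,0.003,0],[0,0,0,0,0,0,0]]]';python3 st.py
python3 -m inch '[[[0,0,0,0,0,0.001,0],[0,0,0,0,0,0.001,0],[0,0,0,0,0,0.001,0],[0,0,0,0,0,0,0]]]';python3 st.py
```

```text
time_s: 21.3
tcp_pos: [0.5419, -0.2166, 0.0917]
orientation: [-3.121, 0.356, 0.001]
ft_force: [0.4, -0.4, -3.7]
width: 0.0254
t 21.3 tcp [ 0.5419 -0.2166  0.0917] F [ 0.4  -0.44 -3.73] M [ 0.03 -0.01  0.02] w 0.0254 j6 1.22
yaw y -103.02 z [-8.e-04  6.e-04 -1.e+00]
time_s: 21.7
tcp_pos: [0.5421, -0.2168, 0.0893]
orientation: [3.121, -0.356, -0.0]
ft_force: [0.2, 0.7, -2.3]
width: 0.0254
t 21.7 tcp [ 0.5421 -0.2168  0.0893] F [ 0.21  0.7  -2.3 ] M [-0.01  0.02  0.01] w 0.0254 j6 1.22
yaw y -103.02 z [-0.  0. -1.]
```

```bash
python3 -m inch '[[[0,0,0,0,0,0.0007,0],[0,0,0,0,0,0,0]]]';python3 st.py
python3 -m inch '[[[0,0,0,0,0,0.0007,0],[0,0,0,0,0,0,0]]]';python3 st.py
```

```text
time_s: 21.9
tcp_pos: [0.5421, -0.2168, 0.0885]
orientation: [-3.121, 0.356, 0.0]
ft_force: [-0.8, 0.1, -3.4]
width: 0.0248
t 21.9 tcp [ 0.5421 -0.2168  0.0885] F [-0.8   0.11 -3.43] M [ 0.01 -0.04  0.01] w 0.0248 j6 1.22
yaw y -103.02 z [-1.e-04  1.e-04 -1.e+00]
time_s: 22.1
tcp_pos: [0.5423, -0.2169, 0.0881]
orientation: [3.121, -0.356, 0.0]
ft_force: [1.0, -0.7, -2.9]
width: 0.0252
t 22.1 tcp [ 0.5423 -0.2169  0.0881] F [ 1.02 -0.66 -2.86] M [-0.08  0.05 -0.01] w 0.0252 j6 1.22
yaw y -103.02 z [ 2.e-04 -1.e-04 -1.e+00]
```

```bash
python3 -m inch '[[[0,0,0,0,0,0.0007,0],[0,0,0,0,0,0,0]]]';python3 st.py
python3 -m inch '[[[0,0,0,0,0,0.0007,0],[0,0,0,0,0,0,0]]]';python3 st.py
```

```text
time_s: 22.3
tcp_pos: [0.5423, -0.2169, 0.088]
orientation: [3.121, -0.356, -0.0]
ft_force: [-3.5, 2.2, 5.2]
width: 0.0254
t 22.3 tcp [ 0.5423 -0.2169  0.088 ] F [-3.46  2.21  5.22] M [0.33 0.57 0.03] w 0.0254 j6 1.22
yaw y -103.01 z [-1.e-04 -1.e-04 -1.e+00]
time_s: 22.5
tcp_pos: [0.5423, -0.2169, 0.088]
orientation: [3.121, -0.356, -0.001]
ft_force: [-5.8, 3.2, 10.0]
width: 0.0249
t 22.5 tcp [ 0.5423 -0.2169  0.088 ] F [-5.81  3.19 10.02] M [ 0.49  0.97 -0.07] w 0.0249 j6 1.22
yaw y -103.01 z [-4.e-04  0.e+00 -1.e+00]
```

The collar is seated: the force rises at TCP z 0.0880, the same height as at pick-up. I'll ease off, open and rise.

```bash
python3 -m inch '[[[0,0,0,0,0,-0.001,0],[0,0,0,0,0,0,1],[0,0,0,0,0,0,1],[0,0,0,0,0,0,1],[0,0,0,0,0,0,1],[0,0,0,0,0,0,1],[0,0,0,0,0,0,1],[0,0,0,0,0,0,1],[0,0,0,0,0,0,1],[0,0,0,0,0,0,1],[0,0,0,0,0,0,1]]]';python3 st.py
```

```text
time_s: 23.6
tcp_pos: [0.5422, -0.2168, 0.0875]
orientation: [3.121, -0.356, -0.0]
ft_force: [0.4, -0.3, -0.2]
width: 0.0855
t 23.6 tcp [ 0.5422 -0.2168  0.0875] F [ 0.44 -0.31 -0.23] M [-0.01 -0.   -0.06] w 0.0855 j6 1.22
yaw y -103.02 z [-0. -0. -1.]
```

```bash
python3 -m inch '[[[0,0,0,0,0,-0.01,1],[0,0,0,0,0,-0.01,1],[0,0,0,0,0,-0.02,1],[0,0,0,0,0,-0.03,1],[0,0,0,0,0,-0.03,1],[0,0,0,0,0,-0.03,1],[0,0,0,0,0,-0.03,1],[0,0,0,-0.01,0.03,0,1],[0,0,0,-0.01,0.03,0,1],[0,0,0,-0.01,0.03,0,1],[0,0,0,-0.01,0.03,0,1],[0,0,0,-0.01,0.03,0,1],[0,0,0,-0.01,0.03,0,1],[0,0,0,-0.01,0.03,0,1],[0,0,0,-0.01,0.03,0,1],[0,0,0,0,0,0,1],[0,0,0,0,0,0,1],[0,0,0,0,0,0,1]]]';python3 st.py
python3 - <<'E'
from cell import vision
from h import *
for n in("scene","top"):
    c=vision.read_camera(n);cv2.imwrite(f"pics/{n}9.png",c["pixels"][:,:,::-1]);P=cloud(c);br=c["pixels"].max(2)
    m=(br<60)&(P[...,0]>.50)&(P[...,0]<.60)&(P[...,1]<-.17)&(P[...,1]>-.26)&(P[...,2]>.106)&(P[...,2]<.13)
    v,u=np.nonzero(m)
    if len(u)>20:
        Q=np.array([ray(c,a,b,.112)[:2] for a,b in zip(u,v)]);print(n,cv2.minAreaRect((Q*1000).astype(np.float32)),len(u),np.percentile(P[m][:,2],[50,95]))
E
```

```text
time_s: 25.4
tcp_pos: [0.4107, -0.432, 0.248]
orientation: [3.121, -0.355, 0.001]
ft_force: [0.0, -0.8, 0.2]
width: 0.0854
t 25.4 tcp [ 0.4107 -0.432   0.248 ] F [ 0.05 -0.79  0.23] M [-0.01  0.02 -0.03] w 0.0854 j6 0.8
yaw y -102.97 z [ 5.e-04 -2.e-04 -1.e+00]
scene ((542.9757690429688, -219.8672637939453), (27.173913955688477, 35.46954345703125), 77.85116577148438) 142 [0.11163278 0.11447792]
top ((539.2142333984375, -214.2886962890625), (24.758825302124023, 29.36257553100586), 76.93978881835938) 90 [0.11140005 0.11466182]
```

View pics/scene9.png

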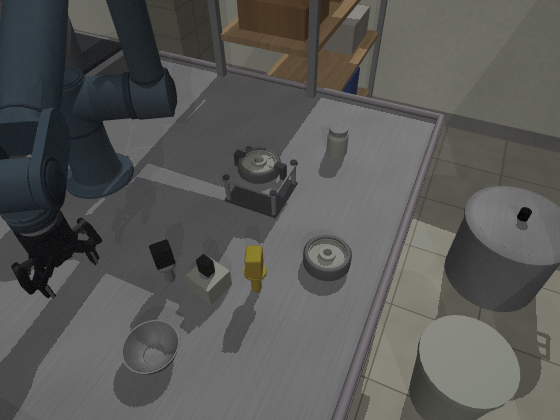

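View pics/top9.png

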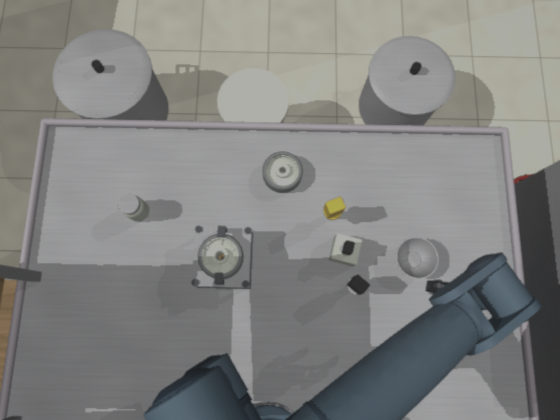

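The rod is back home, with the handle at (206,265) in scene and (348,248) in top, as at the start. Bystanders have not moved. One last check on the bush depth.

Run:
```python
from cell import vision
from h import *
c=vision.read_camera("top");a=cloud(load("top"))[253:260,217:223,2];b=cloud(c)[253:260,217:223,2]
print(a.round(3));print(b.round(3))
```

```text
[[0.115 0.106 0.11  0.106 0.108 0.108]
 [0.108 0.107 0.107 0.108 0.108 0.104]
 [0.107 0.109 0.109 0.103 0.107 0.106]
 [0.108 0.107 0.112 0.106 0.11  0.105]
 [0.108 0.107 0.112 0.109 0.102 0.106]
 [0.124 0.106 0.106 0.103 0.107 0.125]
 [0.126 0.13  0.126 0.124 0.132 0.128]]
[[0.115 0.105 0.099 0.09  0.086 0.094]
 [0.109 0.089 0.01  0.006 0.08  0.076]
 [0.099 0.077 0.079 0.078 0.083 0.079]
 [0.094 0.077 0.078 0.078 0.084 0.083]
 [0.092 0.073 0.08  0.082 0.083 0.083]
 [0.12  0.069 0.083 0.079 0.077 0.127]
 [0.129 0.124 0.124 0.123 0.127 0.131]]
```

```bash
python3 -c "
from cell import ticket; print(ticket.close_job())"
```

```text
the job is handed in; nothing more can be done
None
```

I took the small black rod from its rack block, fed it into the wheel bore by feel, pressed out the bush, put the rod back in the block, and handed the job in at about 25.6 s.

- **Press:** I pressed until the force rose with no further motion. The highest reading was about 23 N vertical, roughly 25 N with side force included. The camera showed the collar on the hub.
- **Bush:** its top in the bore dropped from about 0.107 m to about 0.080 m. That puts it about 30 mm below its seat, clear of the hub.
- **Rod:** it went home at the same height as at pick-up (TCP z 0.088 m), and both views show the handle within 1 mm of its starting place. The gripper is open and well clear.
- **Bystanders:** the spare wheel, bowl and jar show no visible movement.

Two checks disagreed slightly:
- The two views differ by 3–5 mm on the handle centre. This was already so at the start.
- The collar touched the hub about 1 mm higher than I expected from the grasp height. When the rod went back, the collar seated at the height that offset predicted.

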